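Set the sensor on the arc rod to the green station

ROBOT

A 7-joint arm with a two-finger parallel gripper is mounted at the origin on a cart in front of the work surface, level with it; the furniture and walls round the work are solid. World frame = base frame: x ahead of the robot, y to its left, z up, the work surface at z = 0. Lengths are in m, angles in rad, forces in N, time in s.
With the tool pointing down it reaches from about 0.425 to 0.925 m from the base axis. Payload 6.8 kg.
Tool frame: the origin (TCP) lies at the very end of the fingers, on their centre line; the grasp point (between the pads) lies 19 mm behind it; y points along the fingers, x is the direction in which the jaws open and shut, and the axes are right-handed (so a half turn about y gives the same grasp; the last joint's range is limited). The gripper opens to 85 mm and grips with 20 to 120 N. Pads are 22 mm wide; open, the fingers measure 114 mm over their backs; the gripper's body (76 mm by 85 mm) begins 54 mm behind the grasp point. The pads swing forward as they close: fully open they stand 13 mm farther back than shut.
Start: joints at [1.178, 0.477, 0.022, 1.555, -0.011, 1.109, -0.083], TCP at [0.19, -0.648, 0.231] pointing down, gripper open.
Joint ranges: [-2.96, 2.96], [-0.34, 2.1], [-1.41, 1.46], [0.24, 2.44], [-1.37, 4.51], [0.17, 1.92], [-2.96, 2.96]. Speed limits (rad/s): [2.39, 2.39, 3.14, 3.14, 3.14, 3.14, 3.14].

INTERFACE

Orientations are given as [roll, pitch, yaw] about the fixed x, y, z axes, in that order (R = Rz(yaw) Ry(pitch) Rx(roll)).
In Python, from rig import ctrl, grab_frame gives the robot as it stands. The module is installed in compiled form; this text tells all that it offers.
- The arm moves only by the tool move_arm, never from a script. Its argument "plan" is a list of rows, each a list of 7 numbers: the turn, a rotation vector about the tool's x, y, z in degrees, then the shift along the tool's x, y, z in m, then the gripper's target within -1 to 1 (fully open at 1, half-way at 0, shut at -1). A call has 1 to 10 rows; each row is the pose to reach, as a shift and turn from the pose commanded when the call began, along the tool's axes at that moment; what a row does not reach only later rows make up. A row lasts 1/12 s, in which the tool goes at most 41.7 mm and 7.16 degrees, less where a joint would pass 70% of its speed; a pose out of reach is approached as far as the arm can. A call with a gripper value outside its range is refused whole. The fingers move at their own pace and stop on an object; "grip_force" is the grip in N (left out, the last holds). Time passes only in rows, so rows that repeat a pose let the fingers close. It gives the time, the measured TCP pose, the force and the opening at its end, in the units of the state.
- ctrl.get_obs(): the state, without advancing time (a new reading comes with each control period).
- grab_frame(name): name is "scene" or "top" or "wrist"; returns a dict with "pixels" (420x560x3 uint8, red, green, blue), "camera_matrix" (3x3 intrinsics, pixels), "extrinsics" (4x4, takes a point from camera to world coordinates). Camera axes: x right, y up, looking along -z (the intrinsics and any distortion apply to the point x, -y, -z); pixel columns grow to the right and rows downward; lengths in m; the calibration is good to about 2 mm. A picture is of the moment at which its call begins. There is no depth.
- ctrl.finish_job(): hands the job in, once; it reports no verdict.
The state is a dict: "t": time; "joint_pos": joint angles; "qvel": joint speeds; "effort": joint torques, N m; "tool_pos": TCP position; "eef_rot": TCP orientation; "contact_force": force on the tool from outside, world axes, zero at the start; "ft_torque": the same for the moment, N m; "gripper_width": finger opening in m.
Only numpy, scipy, OpenCV 4.12 (cv2) and the standard library are available. Lean on these libraries where they do the work, as an engineer would, in place of code of your own. Each camera call takes 0.05 s, during which the arm holds its last target.

TASK

On the curved guide rod, slide the light sensor with the orange grip round to the green disc (not the red one), turning it to follow the bend, so that its white pointer stands over the green disc. Let go of it there and leave the brown sample bottle standing where it is.

Things in the scene. Friction and masses are not known exactly. Their poses are not given: they have to be found in the camera images.
- rail: Fixed half-moon grey plate (10 mm thick, reaching 212 mm from the arc's centre) with a steel guide rod, 10 mm diameter, bent to a level arc of radius 150 mm, axis 34 mm above the worktop, reaching 62 degrees either side of its middle to dark end pillars 18 mm thick. Origin: centre of the arc, at worktop height; -x points to the rod's middle, z up. The bottle's round holder is at the centre.
- carriage_grip (a point): Middle of the light sensor's orange grip, 77 mm above the worktop: an upright fin 14 mm thick along the rod (grip it across this), 30 mm wide along the arc's radius, from 47 to 96 mm above the worktop, nothing beside it above 52 mm. x points level to the arc's centre, y along the rod, z up. The sensor slides with light friction, stays where left, cannot be lifted off and must turn with the arc.
- carriage_pointer (a point): Tip of the sensor's white pointer, 195 mm from the arc's centre, 45 mm outward of the fin's middle, 19 mm above the worktop; axes as for the grip. The sensor (all one part, 250 g) is a black bushing 34 mm long, bored 20 mm, loose on the rod (5 mm play all round), under the fin, with a foot 44 mm long that rests on the plate by four small glides.
- green_disc: Green disc 22 mm across and 5 mm thick, fixed on the plate outside the rod, 195 mm from the centre of the arc and 42 degrees from the middle of the rod, on one side or the other; a like red disc marks the other side. The origin is the centre of its underside, 10 mm above the worktop. The pointer passes above the discs.
- sample_bottle: Brown glass bottle with a black cap, 46 mm across and 88 mm high, standing loose in the holder at the centre of the arc; origin at the centre of its underside, 14 mm above the worktop. Leave it alone.

How it is judged:
By the outcome, as a careful person would: the job done as asked, in the order asked, and still so for the second after the job is handed in, with the robot touching nothing.
It also fails if it takes over 35 s, if anything falls off the work surface, if the arm or the gripper's body presses on something with over 40 N, if the wrist force passes 120 N, or if a joint passes its speed limit or range.

## Working session

There is one attempt and no reset: what is moved stays moved. The work goes in short steps, Python scripts to look and compute and a tool call to move; the robot and the scene stay as the last step left them, time stands still between calls to the robot, and variables do not carry over. Pictures are saved under pics/ and viewed, and the job is handed in when it is done.

Besides the shell and the picture viewer there is one more tool, called after "Call:" in YAML: its name, and indented under it one key for each argument. move_arm: Moves the arm, as the interface text tells. Its arguments: {"type":"object","properties":{"plan":{"type":"array"},"grip_force":{"type":"number"}},"required":["plan"]}

```bash
mkdir -p pics
python3 - <<'E'
from rig import ctrl, grab_frame
import cv2, numpy as np
o=ctrl.get_obs()
for k,v in o.items(): print(k,np.round(v,3))
for n in ["scene","top","wrist"]:
    f=grab_frame(n); cv2.imwrite(f"pics/{n}0.png",f["pixels"][:,:,::-1])
    np.savez(f"pics/{n}0.npz",**f); print(n,np.round(f["camera_matrix"],1).tolist(),np.round(f["extrinsics"],3).tolist(),[k for k in f])
E
```

```text
t 0.0
joint_pos [ 1.178  0.478  0.022  1.556 -0.012  1.109 -0.083]
qvel [-0.001 -0.001  0.     0.001 -0.001 -0.001  0.   ]
effort [-1.0000e-03 -5.9646e+01  1.6080e+00 -2.8120e+01  1.3000e-02  9.0000e-03
 -0.0000e+00]
tool_pos [ 0.189 -0.647  0.23 ]
eef_rot [-1.571  0.002 -1.286]
contact_force [-0.439  0.168  0.342]
ft_torque [-0.025 -0.065  0.019]
gripper_width 0.085
scene [[501.4, 0.0, 275.2], [0.0, 501.4, 206.2], [0.0, 0.0, 1.0]] [[-0.826, 0.395, -0.401, 0.16], [-0.563, -0.576, 0.592, 0.73], [0.003, 0.715, 0.699, 0.669], [0.0, 0.0, 0.0, 1.0]] ['pixels', 'camera_matrix', 'extrinsics']
top [[504.9, 0.0, 283.5], [0.0, 504.9, 213.8], [0.0, 0.0, 1.0]] [[0.006, 0.993, -0.121, 0.403], [-1.0, 0.009, 0.025, 0.236], [0.026, 0.121, 0.992, 0.924], [0.0, 0.0, 0.0, 1.0]] ['pixels', 'camera_matrix', 'extrinsics']
wrist [[357.1, 0.0, 278.9], [0.0, 357.1, 208.9], [0.0, 0.0, 1.0]] [[0.282, 0.921, 0.268, 0.257], [-0.959, 0.271, 0.078, -0.628], [-0.001, -0.279, 0.96, 0.371], [0.0, 0.0, 0.0, 1.0]] ['pixels', 'camera_matrix', 'extrinsics']
```

View pics/scene0.png

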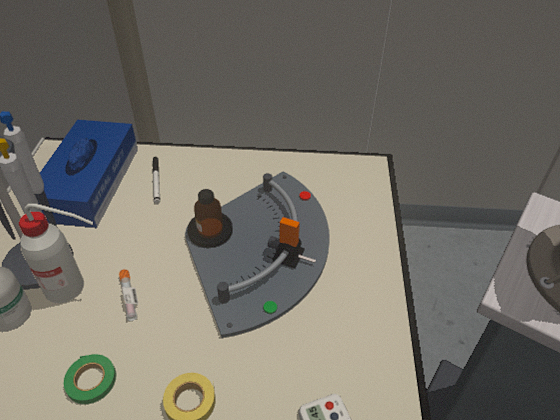

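View pics/top0.png

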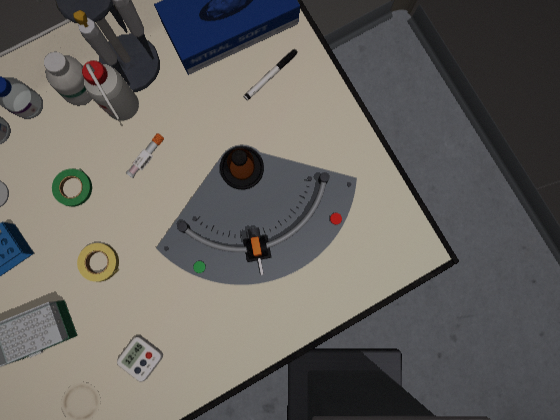

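View pics/wrist0.png

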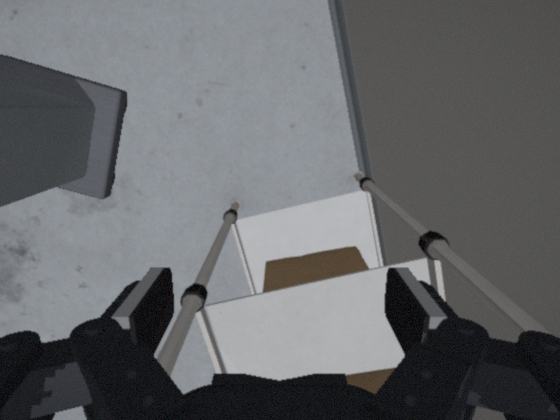

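The top view shows the green disc near (200,267), the red one near (336,219), the orange fin near (257,245), the white pointer tip near (262,273) and the bottle near (241,165). The wrist view shows only the floor and a cart. Next I'll measure these points.

```bash
cat > h.py <<'E'
import cv2, numpy as np
def ray(f,uv):
    K=f["camera_matrix"];T=f["extrinsics"]
    d=np.array([(uv[0]-K[0,2])/K[0,0],-(uv[1]-K[1,2])/K[1,1],-1.0])
    return T[:3,3],T[:3,:3]@d
def onz(f,uv,z):
    o,d=ray(f,uv); return o+d*(z-o[2])/d[2]
def tri(fa,ua,fb,ub):
    o1,d1=ray(fa,ua);o2,d2=ray(fb,ub)
    s=np.linalg.lstsq(np.c_[d1,-d2],o2-o1,rcond=None)[0]
    p,q=o1+d1*s[0],o2+d2*s[1]; return (p+q)/2,np.linalg.norm(p-q)
def blobs(f,col,roi=None):
    hsv=cv2.cvtColor(f["pixels"],cv2.COLOR_RGB2HSV)
    R={"green":((50,120,60),(75,255,255)),"red":((0,190,120),(3,255,255)),"orange":((6,190,120),(16,255,255)),"white":((0,0,150),(179,50,255))}[col]
    m=cv2.inRange(hsv,*R)
    if roi: 
        k=np.zeros_like(m);k[roi[1]:roi[3],roi[0]:roi[2]]=1;m=m*k
    n,l,s,c=cv2.connectedComponentsWithStats(m)
    return [(s[i,4],c[i],s[i,:4],l==i) for i in range(1,n) if s[i,4]>8]
E
python3 - <<'E'
from h import *
F={n:np.load(f"pics/{n}0.npz") for n in("scene","top")}
roi={"top":(160,130,360,285),"scene":(185,170,330,335)}
for n in F:
  for c in("green","red","orange","white"):
    for a,cc,b,_ in blobs(F[n],c,roi[n]):
      print(n,c,a,cc.round(1),b,onz(F[n],cc,{"green":.015,"red":.015,"orange":.096,"white":.019}[c]).round(4))
E
```

```text
scene green 128 [269.8 306.5] [264 301  13  12] [0.4166 0.3638 0.015 ]
scene red 62 [304.6 195. ] [300 192  10   7] [0.5058 0.1184 0.015 ]
scene orange 115 [289.1 222.3] [280 217  19  11] [0.4498 0.2617 0.096 ]
scene white 3248 [249.1 185.4] [185 170 145  64] [0.6066 0.1598 0.019 ]
scene white 2373 [305.1 312.2] [242 243  88  92] [0.3648 0.3442 0.019 ]
scene white 1547 [195.6 303.6] [185 245  33  90] [0.5127 0.4264 0.019 ]
scene white 40 [306.9 258.2] [299 255  17   7] [0.4185 0.2518 0.019 ]
top green 112 [199.  266.6] [194 261  11  12] [0.4172 0.3636 0.015 ]
top red 94 [335.6 218.2] [331 213  11  11] [0.5061 0.1185 0.015 ]
top orange 12 [160.9 138.2] [160 136   4   6] [0.629  0.4211 0.096 ]
top orange 137 [255.5 245.4] [251 237  10  18] [0.4509 0.2608 0.096 ]
top white 11447 [268.5 184.3] [160 130 200 155] [0.5666 0.241  0.019 ]
top white 802 [178.8 275.1] [160 253  68  32] [0.4019 0.3983 0.019 ]
top white 34 [260.2 266.1] [258 259   5  16] [0.4185 0.2544 0.019 ]
```

Run:
```python
import cv2
a=cv2.imread("pics/top0.png")[140:290,150:365];cv2.imwrite("pics/topz.png",cv2.resize(a,None,fx=3.7,fy=3.7,interpolation=cv2.INTER_CUBIC))
a=cv2.imread("pics/scene0.png")[170:340,185:335];cv2.imwrite("pics/scz.png",cv2.resize(a,None,fx=3.5,fy=3.5,interpolation=cv2.INTER_CUBIC))
```

```text
(no output)
```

View pics/topz.png

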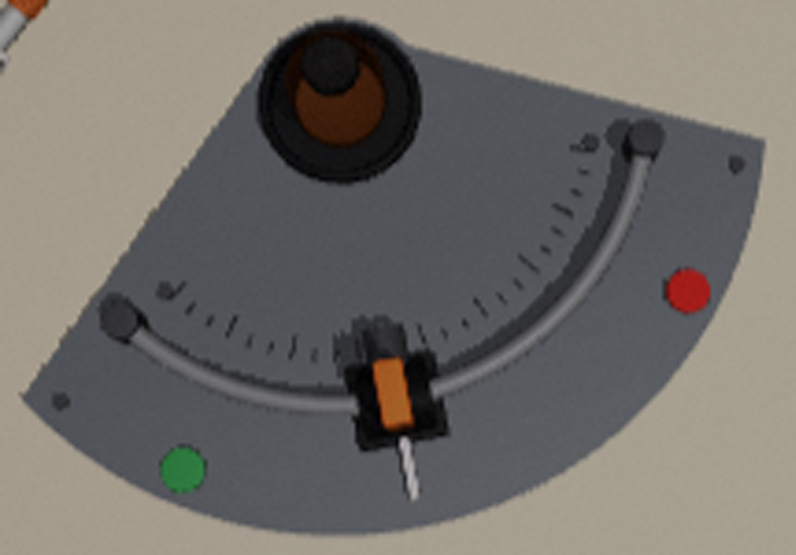

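View pics/scz.png

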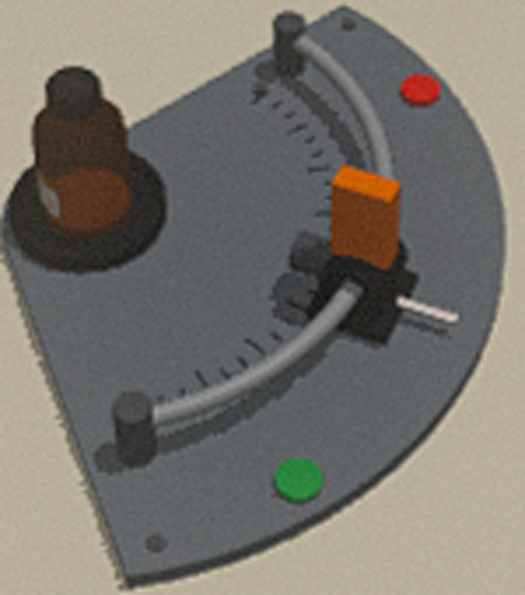

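```bash
cat >> h.py <<'E'
g=np.array([.4169,.3637]);r=np.array([.50595,.11845])
D=g-r; n=np.array([D[1],-D[0]])/np.linalg.norm(D)
C=(g+r)/2+n*.195*np.cos(np.radians(42))
def pol(p): v=np.array(p)[:2]-C; return np.hypot(*v).round(4), np.degrees(np.arctan2(v[1],v[0]))%360
def to_tool(o,dw):
    from scipy.spatial.transform import Rotation as R
    return R.from_euler('xyz',o["eef_rot"]).as_matrix().T@dw
E
python3 - <<'E'
from h import *
from rig import ctrl
F={n:np.load(f"pics/{n}0.npz") for n in("scene","top")}
print("sep",np.linalg.norm(D),"C",C,"green",pol(g),"red",pol(r))
a,b=F["top"],F["scene"]
ft,e=tri(a,(255.5,245.4),b,(289.1,222.3)); print("fin top tri",ft,e,pol(ft))
for f,u in((a,(255.5,245.4)),(b,(289.1,222.3))): print("fin",pol(onz(f,u,.096)))
for n,f in F.items():
  for ar,cc,bb,m in blobs(f,"white",{"top":(250,255,275,280),"scene":(297,250,320,268)}[n]):
    p=np.argwhere(m)[:,::-1]; P=np.array([onz(f,q,.019) for q in p]); rr=[pol(q) for q in P]
    k=np.argsort([x[0] for x in rr])[-3:]; print(n,"tip",[rr[i] for i in k], "all ang",np.mean([x[1] for x in rr]))
o=ctrl.get_obs(); fin=ft[:2]
for w in ([.5,-.25,.25],[.45,.262,.16]): 
  print(w,to_tool(o,np.array(w)-o["tool_pos"]).round(4))
E
```

```text
sep 0.2609165862876487 C [0.59763701 0.29053343] green (np.float64(0.195), np.float64(157.96074517092975)) red (np.float64(0.195), np.float64(241.95106038482936))
fin top tri [0.4507217  0.26075536 0.09460139] 0.0006677076678192089 (np.float64(0.1499), np.float64(191.4579808575667))
fin (np.float64(0.1497), np.float64(191.4314522357875))
fin (np.float64(0.1507), np.float64(191.00709675259824))
scene tip [(np.float64(0.1956), np.float64(192.4245777959998)), (np.float64(0.1963), np.float64(191.828722878462)), (np.float64(0.1971), np.float64(192.6064030984408))] all ang 192.18823714389515
top tip [(np.float64(0.1949), np.float64(191.15733286918137)), (np.float64(0.1953), np.float64(191.6696821712606)), (np.float64(0.1967), np.float64(191.06331365467528))] all ang 191.4154928945682
[0.5, -0.25, 0.25] [-0.2942 -0.0191  0.4096]
[0.45, 0.262, 0.16] [-0.7995  0.0716  0.5055]
```

Call:
move_arm:
  plan:
    - [0,-3,0,-0.01,-0.001,0.014,1]
    - [0,-8,0,-0.03,-0.003,0.042,1]
    - [0,-15,0,-0.053,-0.005,0.074,1]
    - [0,-22,0,-0.076,-0.007,0.106,1]
    - [0,-29,0,-0.099,-0.009,0.138,1]
    - [0,-36,0,-0.122,-0.011,0.17,1]
    - [0,-43,0,-0.145,-0.013,0.202,1]
    - [0,-50,0,-0.168,-0.015,0.234,1]
    - [0,-57,0,-0.191,-0.017,0.266,1]
    - [0,-64,0,-0.214,-0.019,0.298,1]

```text
t: 0.98
tool_pos: [0.4164, -0.356, 0.2505]
eef_rot: [-1.571, 0.0, -0.161]
contact_force: [-0.1, -0.3, -1.1]
gripper_width: 0.0855
```

Run:
```python
from h import *
from rig import ctrl
o=ctrl.get_obs(); print(o["t"],o["tool_pos"].round(4) if hasattr(o["tool_pos"],'round') else o["tool_pos"],np.degrees(o["eef_rot"]).round(1),np.round(o["joint_pos"],2))
for w in ([.47,.0,.22],[.45,.262,.16]): print(to_tool(o,np.array(w)-o["tool_pos"]).round(4))
```

```text
0.9833 [ 0.4164 -0.356   0.2505] [-90.    0.   -9.2] [ 0.88  0.27 -0.34  1.82  0.1   1.07  0.34]
[-0.0041  0.0304  0.36  ]
[-0.0657  0.0904  0.6155]
```

Call:
move_arm:
  plan:
    - [0,-6,0,0.0,0.002,0.036,1]
    - [0,-13,0,0.0,0.004,0.072,1]
    - [0,-19,0,0.0,0.006,0.108,1]
    - [0,-26,0,0.0,0.008,0.144,1]
    - [0,-32,0,0.0,0.01,0.18,1]
    - [0,-39,0,0.0,0.012,0.216,1]
    - [0,-45,0,0.0,0.014,0.252,1]
    - [0,-52,0,0.0,0.016,0.288,1]
    - [0,-58,0,0.0,0.018,0.324,1]
    - [0,-65,0,0.0,0.02,0.36,1]

```text
t: 1.82
tool_pos: [0.4755, -0.0015, 0.2304]
eef_rot: [-1.572, 0.0, 0.973]
contact_force: [1.0, -0.6, 0.0]
gripper_width: 0.0855
```

Run:
```python
from h import *
from rig import ctrl
o=ctrl.get_obs(); print(o["t"],o["tool_pos"].round(4) if hasattr(o["tool_pos"],'round') else o["tool_pos"],np.degrees(o["eef_rot"]).round(1),np.round(o["joint_pos"],2))
for w in ([.4506,.261,.15],): print(to_tool(o,np.array(w)-o["tool_pos"]).round(4))
```

```text
1.8167 [ 0.4755 -0.0015  0.2304] [-90.    0.   55.7] [ 0.52  0.22 -0.73  1.98  0.17  1.    0.68]
[0.203  0.0802 0.1684]
```

Call:
move_arm:
  plan:
    - [0,-6,0,0.024,0.008,0.02,1]
    - [0,-12,0,0.05,0.018,0.041,1]
    - [0,-18,0,0.076,0.028,0.063,1]
    - [0,-25,0,0.102,0.04,0.085,1]
    - [0,-31,0,0.128,0.05,0.106,1]
    - [0,-37,0,0.154,0.06,0.128,1]
    - [0,-42,0,0.18,0.07,0.149,1]
    - [0,-45.5,0,0.197,0.078,0.163,1]
    - [0,-45.5,0,0.203,0.08,0.168,1]
    - [0,-45.5,0,0.203,0.08,0.168,1]

```text
t: 2.65
tool_pos: [0.4518, 0.261, 0.15]
eef_rot: [-1.57, -0.001, 1.764]
contact_force: [-0.0, 0.0, -0.2]
gripper_width: 0.0855
```

Run:
```python
from h import *
from rig import ctrl, grab_frame
f=grab_frame("wrist");cv2.imwrite("pics/wrist1.png",f["pixels"][:,:,::-1])
f=grab_frame("scene");cv2.imwrite("pics/scene1.png",f["pixels"][:,:,::-1])
o=ctrl.get_obs(); print(o["t"],o["tool_pos"].round(4) if hasattr(o["tool_pos"],'round') else o["tool_pos"],np.degrees(o["eef_rot"]).round(1),np.round(o["joint_pos"],2))
for w in ([.4505,.261,.06],): print(to_tool(o,np.array(w)-o["tool_pos"]).round(4))
```

```text
2.75 [0.4534 0.2578 0.1503] [-9.000e+01  1.000e-01  1.008e+02] [ 0.07  0.47 -0.89  1.95  0.45  0.93  0.71]
[0.0038 0.0903 0.0022]
```

View pics/wrist1.png

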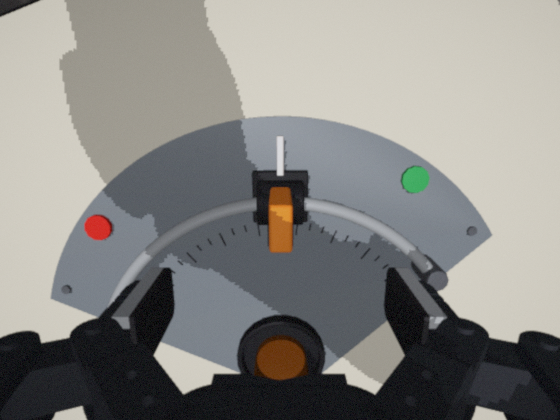

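View pics/scene1.png

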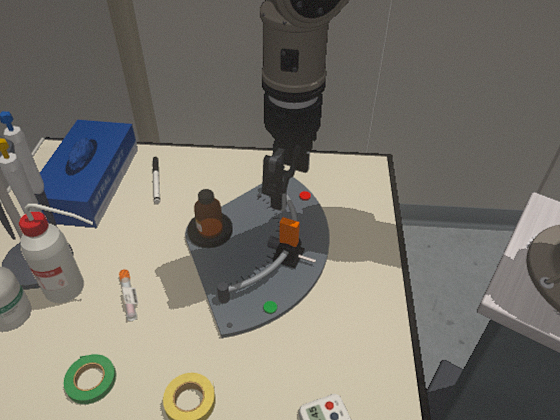

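The wrist view shows the fin at column ~281, centred between the finger pads (about 165 and 390). The fin and pointer line up with the image column, so the yaw is right. I'll descend part of the way and check again.

Call:
move_arm:
  plan:
    - [0,0,0,0.002,0.006,0.001,1]
    - [0,0,0,0.003,0.015,0.002,1]
    - [0,0,0,0.003,0.025,0.002,1]
    - [0,0,0,0.003,0.03,0.002,1]
    - [0,0,0,0.003,0.03,0.002,1]
    - [0,0,0,0.003,0.03,0.002,1]

```text
t: 3.25
tool_pos: [0.4507, 0.2608, 0.1198]
eef_rot: [-1.57, 0.0, 1.759]
contact_force: [1.0, 0.2, 0.3]
gripper_width: 0.0851
```

Run:
```python
from h import *
from rig import ctrl, grab_frame
f=grab_frame("wrist");cv2.imwrite("pics/wrist2.png",f["pixels"][:,:,::-1])
o=ctrl.get_obs(); print(o["t"],np.round(o["tool_pos"],4),np.degrees(o["eef_rot"]).round(1),np.round(o["qvel"],3))
print([ (a,c.round(1),onz(f,c,.085).round(4)) for a,c,b,_ in blobs(f,"orange")])
for w in ([.4505,.261,.06],): print(to_tool(o,np.array(w)-o["tool_pos"]).round(4))
```

```text
3.3 [0.451  0.2611 0.1202] [-90.   -0.  100.8] [ 0.001 -0.006 -0.005 -0.008 -0.     0.    -0.   ]
[(np.int32(1559), array([280.2, 239.6]), array([0.4476, 0.2608, 0.085 ]))]
[-0.0001  0.0602  0.0005]
```

View pics/wrist2.png

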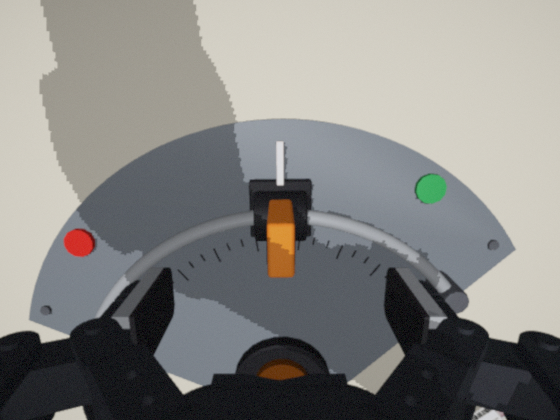

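TCP and fin agree to about 1 mm, and the fin at (281,238) is centred between the pads. I'll descend and close gently.

Call:
move_arm:
  plan:
    - [0,0,0,0,0.01,0,1]
    - [0,-0.5,0,0,0.025,0,1]
    - [0,-0.5,0,0,0.04,0,0.6]
    - [0,-0.5,0,0,0.052,0,0.3]
    - [0,-0.5,0,0,0.06,0,0]
    - [0,-0.5,0,0,0.06,0,-0.3]
    - [0,-0.5,0,0,0.06,0,-0.5]
    - [0,-0.5,0,0,0.06,0,-0.7]
    - [0,-0.5,0,0,0.06,0,-1]
    - [0,-0.5,0,0,0.06,0,-1]
  grip_force: 30

```text
t: 4.13
tool_pos: [0.4513, 0.2615, 0.0608]
eef_rot: [-1.572, -0.0, 1.768]
contact_force: [-0.6, 0.5, -0.2]
gripper_width: 0.0133
```

Call:
move_arm:
  plan:
    - [0,0,0,0,0,0,-1]
    - [0,0,0,0,0,0,-1]
    - [0,0,0,0,0,0,-1]
    - [0,0,0,0,0,0,-1]

```text
t: 4.47
tool_pos: [0.4513, 0.2615, 0.0607]
eef_rot: [-1.572, -0.0, 1.768]
contact_force: [-0.5, -0.2, 3.4]
gripper_width: 0.014
```

Run:
```python
from h import *
from rig import ctrl, grab_frame
f=grab_frame("wrist");cv2.imwrite("pics/wrist3.png",f["pixels"][:,:,::-1])
o=ctrl.get_obs(); print(o["t"],np.round(o["tool_pos"],4),np.degrees(o["eef_rot"]).round(1),o["gripper_width"],o["contact_force"],o["joint_pos"],pol(o["tool_pos"]))
```

```text
4.5167 [0.4513 0.2615 0.0607] [-90.1  -0.  101.3] 0.013697547673675198 [-3.04391777e-01  3.40564348e-03  4.48714469e+00] [-0.0240257   0.59316373 -0.79032979  2.01477368  0.60147668  0.77867718
  0.59310689] (np.float64(0.1492), np.float64(191.20624000555546))
```

View pics/wrist3.png

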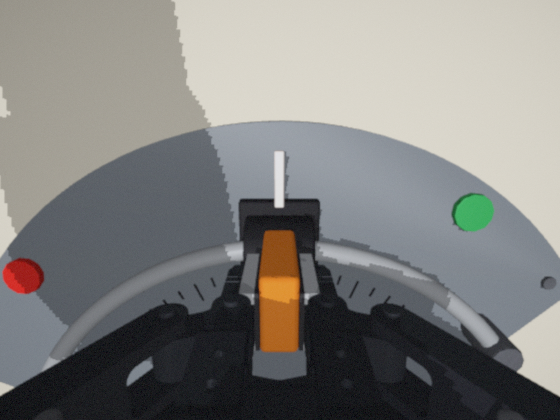

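Gripped at 14 mm. Now I'll slide it along the arc: for turn θ about tool y, x = 0.15 sin θ and z = −0.15(1−cos θ).

Call:
move_arm:
  plan:
    - [0,1.5,0,0.0039,0,-0.0001,-1]
    - [0,4,0,0.0105,0,-0.0004,-1]
    - [0,7,0,0.0183,0,-0.0011,-1]
    - [0,10,0,0.026,0,-0.0023,-1]
    - [0,13,0,0.0337,0,-0.0038,-1]
    - [0,16,0,0.0413,0,-0.0058,-1]
    - [0,19,0,0.0488,0,-0.0082,-1]
    - [0,22,0,0.0562,0,-0.0109,-1]
    - [0,24,0,0.061,0,-0.013,-1]
    - [0,24,0,0.061,0,-0.013,-1]

```text
t: 5.35
tool_pos: [0.4519, 0.3238, 0.0607]
eef_rot: [-1.572, 0.001, 1.348]
contact_force: [-0.7, -1.3, 4.1]
gripper_width: 0.0138
```

Run:
```python
from h import *
from rig import ctrl, grab_frame
f=grab_frame("wrist");cv2.imwrite("pics/wrist4.png",f["pixels"][:,:,::-1])
o=ctrl.get_obs(); print(o["t"],np.round(o["tool_pos"],4),np.degrees(o["eef_rot"]).round(1),o["gripper_width"],o["contact_force"],o["ft_torque"],pol(o["tool_pos"]))
for c in ("green",):
  for a,cc,b,_ in blobs(f,c): print(c,a,cc,onz(f,cc,.015),pol(onz(f,cc,.015)))
```

```text
5.4 [0.4519 0.3238 0.0607] [-90.    0.   77.3] 0.013767238843613944 [-0.07117188 -0.56040706  5.76051259] [-0.22493001  0.11784929 -0.06600506] (np.float64(0.1495), np.float64(167.1255536920567))
green 1250 [338.9344 158.7928] [0.41597692 0.36391955 0.015     ] (np.float64(0.1959), np.float64(158.0025252826786))
```

View pics/wrist4.png

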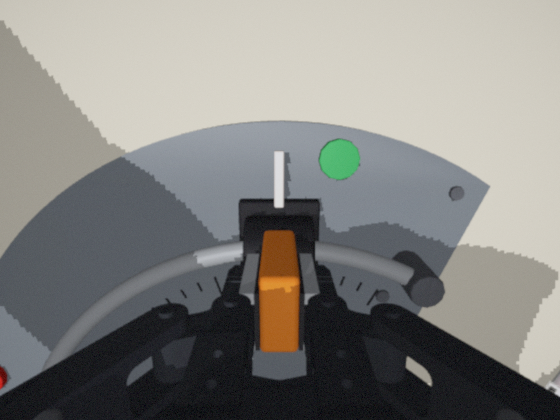

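The wrist view shows the pointer tip at (279,153) and the green disc at (339,159), which measures 158.0° and radius 0.196 from the wrist camera. That leaves about 9.2° to go.

Call:
move_arm:
  plan:
    - [0,1.5,0,0.0039,0,-0.0001,-1]
    - [0,4,0,0.0105,0,-0.0004,-1]
    - [0,6.5,0,0.017,0,-0.001,-1]
    - [0,8.5,0,0.0222,0,-0.0016,-1]
    - [0,9.2,0,0.024,0,-0.0019,-1]
    - [0,9.2,0,0.024,0,-0.0019,-1]
    - [0,9.2,0,0.024,0,-0.0019,-1]

```text
t: 5.98
tool_pos: [0.4592, 0.3471, 0.0607]
eef_rot: [-1.571, -0.001, 1.189]
contact_force: [0.1, -0.4, 5.5]
gripper_width: 0.0134
```

Run:
```python
from h import *
from rig import ctrl, grab_frame
f=grab_frame("wrist");cv2.imwrite("pics/wrist5.png",f["pixels"][:,:,::-1])
o=ctrl.get_obs(); print(o["t"],np.round(o["tool_pos"],4),np.degrees(o["eef_rot"]).round(1),o["gripper_width"],o["contact_force"],o["ft_torque"],pol(o["tool_pos"]))
for a,cc,b,_ in blobs(f,"green"): print("green",a,cc,b,pol(onz(f,cc,.015)))
for a,cc,b,m in blobs(f,"white",(262,140,298,212)): 
  p=np.argwhere(m)[:,::-1]; print("white",a,cc,b); tip=p[p[:,1]<=b[1]+2].mean(0); print(tip,pol(onz(f,tip,.019)),pol(onz(f,cc,.019)))
```

```text
6.0333 [0.4592 0.3471 0.0607] [-90.   -0.1  68.2] 0.01357685288064178 [-0.46390684  1.11828678  5.50888866] [ 0.08767116 -0.11724836 -0.02313888] (np.float64(0.1496), np.float64(157.78427880343946))
green 957 [280.20271682 151.67189133] [260 134  40  40] (np.float64(0.1971), np.float64(157.73181279682476))
white 562 [278.59786477 178.44483986] [273 151  12  57]
[278.65517241 152.03448276] (np.float64(0.1974), np.float64(157.96602599527824)) (np.float64(0.1837), np.float64(157.95697058789276))
```

View pics/wrist5.png

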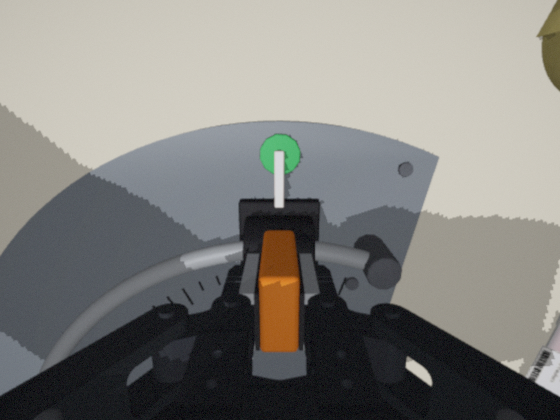

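The pointer tip at (279,151) stands over the disc centre at (280,153.5), well under 1 mm off. I'll open only half-way, because the end pillar is near, and then go straight up.

Call:
move_arm:
  plan:
    - [0,0,0,0,0,0,-0.6]
    - [0,0,0,0,0,0,-0.4]
    - [0,0,0,0,0,0,-0.2]
    - [0,0,0,0,0,0,-0.2]
    - [0,0,0,0,0,0,-0.2]
    - [0,0,0,0,0,0,-0.2]

```text
t: 6.53
tool_pos: [0.4587, 0.3464, 0.0601]
eef_rot: [-1.571, 0.0, 1.189]
contact_force: [0.2, -0.2, 0.4]
gripper_width: 0.0342
```

Run:
```python
from h import *
from rig import ctrl, grab_frame
f=grab_frame("wrist");cv2.imwrite("pics/wrist6.png",f["pixels"][:,:,::-1])
o=ctrl.get_obs(); print(o["t"],np.round(o["tool_pos"],4),o["gripper_width"],o["contact_force"])
```

```text
6.5833 [0.4588 0.3465 0.0602] 0.034103154420506966 [-0.87579811 -0.1937982  -0.70886429]
```

View pics/wrist6.png

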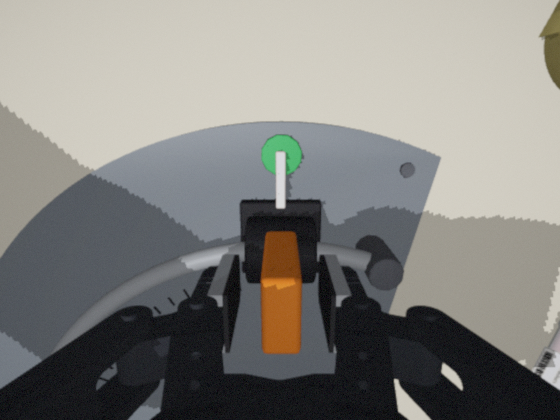

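The pads stand clear on both sides of the fin, and the pointer tip at (281,153) is still over the disc. Now straight up.

Call:
move_arm:
  plan:
    - [0,0,0,0,-0.006,0,-0.2]
    - [0,0,0,0,-0.018,0,-0.2]
    - [0,0,0,0,-0.035,0,-0.2]
    - [0,0,0,0,-0.055,0,-0.2]
    - [0,0,0,0,-0.08,0,-0.2]
    - [0,0,0,0,-0.105,0,-0.2]
    - [0,0,0,0,-0.13,0,-0.2]
    - [0,0,0,0,-0.14,0,-0.2]
    - [0,0,0,0,-0.14,0,-0.2]
    - [0,0,0,0,-0.14,0,-0.2]

```text
t: 7.42
tool_pos: [0.4589, 0.3465, 0.2006]
eef_rot: [-1.572, -0.001, 1.189]
contact_force: [-0.6, 0.7, -1.0]
gripper_width: 0.0344
```

Run:
```python
from h import *
from rig import ctrl, grab_frame
for n in ("wrist","scene","top"):
  f=grab_frame(n);cv2.imwrite(f"pics/{n}7.png",f["pixels"][:,:,::-1])
  if n=="wrist": 
    for a,cc,b,_ in blobs(f,"green"): print("green",a,cc,b,pol(onz(f,cc,.015)))
o=ctrl.get_obs(); print(o["t"],np.round(o["tool_pos"],4),o["gripper_width"],o["contact_force"])
a=cv2.imread("pics/wrist7.png");b=cv2.imread("pics/scene7.png")[160:340,180:380]
cv2.imwrite("pics/c7.png",cv2.resize(b,None,fx=3,fy=3,interpolation=cv2.INTER_CUBIC))
```

```text
green 297 [280.3030303 132.2020202] [269 123  23  22] (np.float64(0.1971), np.float64(157.74912724115427))
green 1058 [541.9489603  181.35727788] [525 147  35  68] (np.float64(0.2886), np.float64(100.01762991479218))
green 13 [541.76923077 178.92307692] [539 176   6   6] (np.float64(0.2893), np.float64(100.47209082156974))
7.5667 [0.4582 0.3458 0.1988] 0.03438139651048379 [-0.00706663  0.72759137 -1.13487405]
```

View pics/wrist7.png

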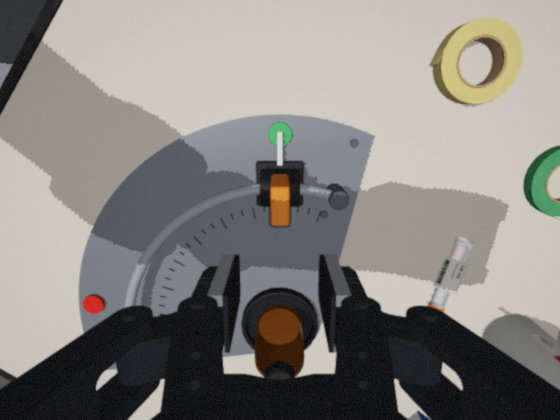

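View pics/c7.png

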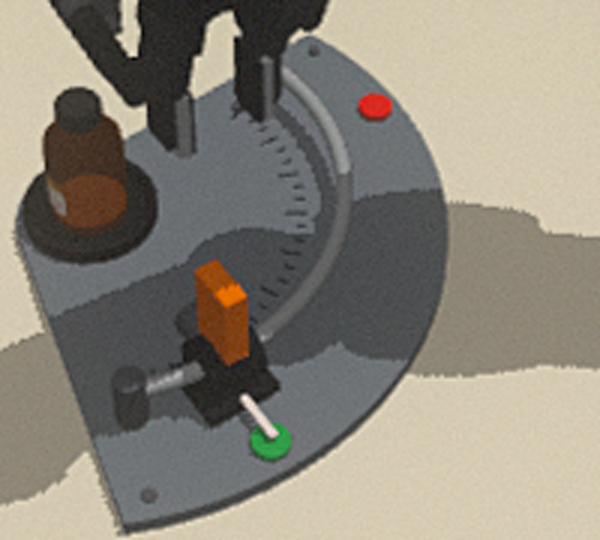

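The wrist view shows the pointer tip at (280,132) on the green disc centre (280,133). The enlarged scene view confirms this, with the bottle upright in its holder and the gripper clear. I'll hand it in.

```bash
python3 -c "
from rig import ctrl
print(ctrl.finish_job())"
```

```text
the job is handed in; nothing more can be done
None
```

I slid the light sensor about 33° round the rod to the green disc, turning it with the bend. There I let go of it, raised the gripper straight up and handed the job in at about 7.6 s. `finish_job` gave no verdict.

- **Pointer:** With the sensor still gripped, the wrist camera put the tip at 157.97° round the arc and the disc at about 157.7–158.0°, under 1 mm apart. After release and the lift, the wrist and scene views both show the tip over the disc centre.
- **Bottle:** It stands upright in its holder in the last scene view, and the gripper is clear of everything.
- **Forces:** The highest contact force I read was about 6 N.
- **Disagreements:** The wrist camera put the radius about 1–2 mm larger than the given 195 mm, within the calibration error. One TCP reading before the grasp was off by about 3 mm and was correct again on the next reading.

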